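Seat the red canister's proud filler cap on its thread

ROBOT

A 7-joint arm with a two-finger parallel gripper is mounted at the origin on a cart in front of the work surface, level with it; the furniture and walls round the work are solid. World frame = base frame: x ahead of the robot, y to its left, z up, the work surface at z = 0. Lengths are in m, angles in degrees, forces in N, time in s.
With the tool pointing down it reaches from about 0.4 to 0.85 m from the base axis. Payload 4.4 kg.
Tool frame: the origin (TCP) lies midway between the tips of the shut fingers; the grasp point (between the pads) lies 19 mm behind it (manip.grip_depth is the distance from the TCP to the grasp point, in m); z points along the fingers, y is the direction in which the jaws open and shut (so a half turn about z gives the same grasp; the last joint's range is limited). The gripper opens to 94 mm and grips with 3 to 60 N. Pads are 16 mm wide; open, the fingers measure 119 mm over their backs; the gripper's body (75 mm by 177 mm) begins 78 mm behind the grasp point.
Start: joints at [63.782, 36.005, 2.206, 86.941, -1.547, 57.084, -1.146], TCP at [0.248, -0.601, 0.205] pointing down, gripper open.
Joint ranges: [-175.42, 175.42], [-21.48, 121.26], [-71.46, 75.88], [10.55, 141.38], [-63.04, 243.04], [13.31, 113.54], [-168.57, 168.57]. Speed limits (degrees/s): [147.25, 147.25, 180, 180, 180, 180, 180].

INTERFACE

Orientations are given as a 3x3 rotation matrix whose columns are the frame's x, y, z axes.
In Python, from plant import telemetry, viewer, job, manip gives the robot as it stands. The module is installed in compiled form; this text tells all that it offers.
- The arm moves only by the tool arm_command, never from a script. Its argument "motion" is a list of rows, each an object with "linear": the shift along the tool's x, y, z in m, a list of three; "turn": the turn, a rotation vector about the tool's x, y, z in degrees, a list of three; "grip": the closure, from -1 (fully open) to 1 (shut). In form: [{"linear": [tx, ty, tz], "turn": [wx, wy, wz], "grip": grip}, ...]. A call has exactly 5 rows; each row is the pose to reach, as a shift and turn from the pose commanded when the call began, along the tool's axes at that moment; what a row does not reach only later rows make up. A row lasts 1/12 s, in which the tool goes at most 41.7 mm and 7.16 degrees, less where a joint would pass 70% of its speed; a pose out of reach is approached as far as the arm can. A call with a gripper value outside its range is refused whole. The fingers move at their own pace and stop on an object; the grip force is fixed at half the most. Time passes only in rows, so rows that repeat a pose let the fingers close, or fill a call up. It gives the time, the measured TCP pose, the force and the opening at its end, in the units of the state.
- telemetry.get_obs(): the state, without advancing time (a new reading comes with each control period).
- viewer.grab_frame(name): name is "scene" or "top" or "wrist"; returns a dict with "img" (420x560x3 uint8, blue, green, red), "z_map" (420x560 float32, m along the optical axis (not along the pixel's ray), 0 where there is no reading), "K" (3x3 intrinsics, pixels), "origin" and "rotation" of the camera in the world. Camera axes: x right, y down, z forward; pixel columns grow to the right and rows downward; lengths in m; the calibration is good to about 2 mm. A picture is of the moment at which its call begins.
- job.close_job(): hands the job in, once; it reports no verdict.
The state is a dict: "t": time; "qpos": joint angles; "joint_velocities": joint speeds; "effort": joint torques, N m; "ee_pos": TCP position; "ee_rot": TCP orientation; "ft_force": force on the tool from outside, world axes, zero at the start; "torque": the same for the moment, N m; "gripper_width": finger opening in m.
Only numpy, scipy, OpenCV 4.12 (cv2) and the standard library are available. Lean on these libraries where they do the work, as an engineer would, in place of code of your own. Each camera call takes 0.05 s, during which the arm holds its last target.

TASK

The red cap on its polishing-fluid canister is standing proud because its thread has not been started. Turn it back (counter-clockwise from above) until it drops in at the thread start, then turn it forward (clockwise) until it is fully home, and let go. Leave the blue cap as it is.

Things in the scene. Friction and masses are not known exactly. Their poses are not given: they have to be found in the camera images.
- red_canister: Fixed upright aluminium canister with a red band, 96 mm across, 70 mm tall; origin under its centre, on the worktop. Brass stub at its own +x. On its shoulder a black mark (thread start) and a green mark (home) for the cap's pointer. The cap's axis is its z axis.
- red_grip (a point): Grip point on the red cap's axis; turns with it. The cap is a disc 52 mm across, 8 mm thick, bearing one upright wing 42 mm long (point x), 14 mm thick (point y), 38 mm tall. Pinch across the 14 mm. The point is 25 mm above the disc, 13 mm below the wing's top, about 127 mm above the worktop while proud, 6 mm lower once dropped in. z is up. White pointer line on the wing's -x end.
- red_cap (a joint): Turn of the red cap, rad, positive clockwise from above (forward). Starts proud at 0.02 to 0.25; turned forward then, it jams at about 0.4. Turned back, it clears its thread crest at about -0.3 (black mark -0.45, back stop -0.65). Once dropped in, it turns forward easily under the thread to the stop at 0.65 (home, green mark) and stays where left.
- red_seat (a joint): Drop of the red cap, m: 0 standing proud, 0.006 dropped in at the thread start, and from there on. A spring and its weight draw it down with about 7 N. A firm grip holds it up: at the thread start move the hand down 6 mm with it (or slacken the grip) so that it drops before turning forward.
- blue_cap (a joint): Turn of the blue cap, rad, on a second, equal fixed canister with a blue band, 0.17 to 0.4 m away. It is already home at 0; turned back it reads negative. Leave it.
There are look-alikes about, which are no part of the job. Leave any brown look-alike of the red_canister alone.

How it is judged (in metres and radians):
On the way:
1. the red cap is turned back to its thread start and has dropped in (value of joint red_cap below -0.15 rad and value of joint red_seat above 0.0045 m), for 0.1 s.
At the end, for the whole second after the job is handed in: The red cap is dropped in (at least 4.5 of its 6 mm) and turned forward to home, within 0.18 rad (10 degrees) of its stop at 0.65 rad (value of joint red_cap above 0.47 rad and value of joint red_seat above 0.0045 m); the robot touches nothing.
It fails at once if the blue cap is turned by more than 0.15 rad (value of joint blue_cap below -0.15 rad).
It also fails if it takes over 35 s, if anything falls off the work surface, if the arm or the gripper's body presses on something with over 40 N, if the wrist force passes 120 N, or if a joint passes its speed limit or range.

## Working session

There is one attempt and no reset: what is moved stays moved. The work goes in short steps, Python scripts to look and compute and a tool call to move; the robot and the scene stay as the last step left them, time stands still between calls to the robot, and variables do not carry over. Pictures are saved under pics/ and viewed, and the job is handed in when it is done.

Besides the shell and the picture viewer there is one more tool, called after "Request:" in YAML: its name, and indented under it one key for each argument. arm_command: Moves the arm, as the interface text tells. Its arguments: {"type":"object","properties":{"motion":{"type":"array"}},"required":["motion"]}

```bash
mkdir -p pics; python3 - <<'E'
from plant import telemetry, viewer, job, manip
import cv2,numpy as np
o=telemetry.get_obs()
print(o['t'],o['ee_pos'],np.round(o['ee_rot'],3),o['gripper_width'],manip.grip_depth)
for n in ['scene','top']:
    f=viewer.grab_frame(n); cv2.imwrite(f'pics/{n}0.png',f['img']); np.savez(f'{n}0.npz',**f); print(n,f['origin'],np.round(f['rotation'],3),f['K'])
E
```

```text
0.0 [ 0.24794466 -0.60013718  0.20458664] [[ 0.924  0.382 -0.001]
 [ 0.382 -0.924  0.002]
 [-0.    -0.002 -1.   ]] 0.09403648663781941 0.0188
scene [-0.05116883  0.45233077  0.49026102] [[-0.595 -0.373  0.712]
 [-0.804  0.263 -0.533]
 [ 0.012 -0.889 -0.457]] [[509.79579576   0.         272.93766234]
 [  0.         509.79579576 209.84648629]
 [  0.           0.           1.        ]]
top [0.40569878 0.00654249 0.95681717] [[ 0.019 -0.988  0.156]
 [-1.    -0.019  0.   ]
 [ 0.003 -0.156 -0.988]] [[454.93610688   0.         271.31741359]
 [  0.         454.93610688 222.19452544]
 [  0.           0.           1.        ]]
```

View pics/scene0.png

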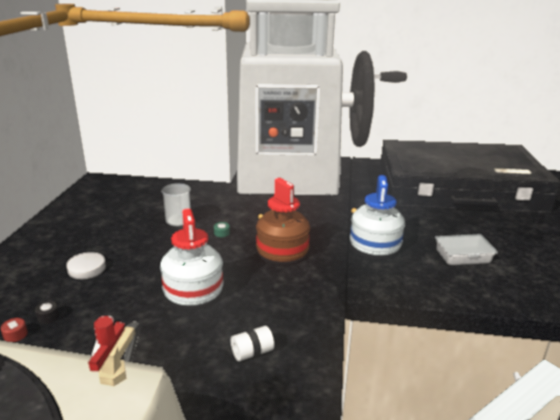

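View pics/top0.png

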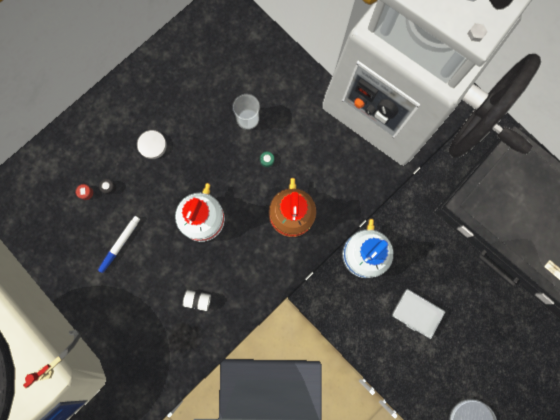

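```bash
cat > h.py <<'E'
import numpy as np,cv2
def load(n): return dict(np.load(n))
def pts(f,mask=None):
    z=f['z_map']; v,u=np.nonzero((z>0) if mask is None else (mask&(z>0)))
    d=z[v,u]; K=f['K']
    c=np.c_[(u-K[0,2])/K[0,0]*d,(v-K[1,2])/K[1,1]*d,d]
    return c@f['rotation'].T+f['origin'],u,v
def redmask(f):
    h=cv2.cvtColor(f['img'],cv2.COLOR_BGR2HSV)
    return ((h[...,0]<6)|(h[...,0]>172))&(h[...,1]>150)&(h[...,2]>90)
def ray(f,u,v,zp):
    K=f['K'];d=f['rotation']@np.array([(u-K[0,2])/K[0,0],(v-K[1,2])/K[1,1],1]);return f['origin']+d*(zp-f['origin'][2])/d[2]
E
python3 - <<'E'
from h import *
f=load('top0.npz')
cv2.imwrite('pics/top0z.png',cv2.resize(f['img'][165:270,150:290],None,fx=5.5,fy=5.5,interpolation=cv2.INTER_CUBIC))
g=load('scene0.npz')
cv2.imwrite('pics/scene0z.png',cv2.resize(g['img'][190:310,140:280],None,fx=5,fy=5,interpolation=cv2.INTER_CUBIC))
for n,f,box in (('top',f,(165,245,170,232)),('scene',g,(200,310,150,228))):
    m=redmask(f);b=np.zeros_like(m);b[box[0]:box[1],box[2]:box[3]]=1
    P,u,v=pts(f,m&b)
    print(n,len(P),np.histogram(P[:,2],bins=np.arange(0,.16,.01)))
    w=P[P[:,2]>.115]; print('wing',len(w),w.mean(0),w.min(0),w.max(0))
    t=P[P[:,2]>.13]; 
    if len(t)>8:
        c,s,vt=np.linalg.svd((t-t.mean(0))[:,:2],full_matrices=False); print('top',len(t),t.mean(0),vt[0],np.ptp((t-t.mean(0))[:,:2]@vt.T,axis=0))
# obstacles higher than 0.15
for n,f in(('top',load('top0.npz')),('scene',g)):
    P,u,v=pts(f); k=(P[:,2]>.17)&(P[:,0]>-.1)&(P[:,0]<1)&(abs(P[:,1])<.6)
    Q=P[k]; H,xe,ye=np.histogram2d(Q[:,0],Q[:,1],bins=[np.arange(-.1,1.05,.05),np.arange(-.6,.65,.05)])
    print(n)
    for i,r in enumerate(H): 
        if r.any(): print('x%.2f'%xe[i],[(round(ye[j],2),int(r[j])) for j in range(len(r)) if r[j]>3])
h=cv2.cvtColor(g['img'],cv2.COLOR_BGR2HSV); m=(abs(h[...,0].astype(int)-17)<6)&(h[...,1]>130); m[40:]=0
P,u,v=pts(g,m); print('pipe',P[::60].round(2).tolist())
E
```

```text
top 492 (array([  0,   0,   0,   0,   0,   0,   0,   0,   0, 101, 189,  24,  25,
       144,   9]), array([0.  , 0.01, 0.02, 0.03, 0.04, 0.05, 0.06, 0.07, 0.08, 0.09, 0.1 ,
       0.11, 0.12, 0.13, 0.14, 0.15]))
wing 190 [0.55895489 0.15051492 0.13433405] [0.53817306 0.14040814 0.11505826] [0.57744712 0.16488076 0.1412807 ]
top 153 [0.55975137 0.15136521 0.13716736] [-0.94572505  0.32496788] [0.04035155 0.01535619]
scene 825 (array([ 14,   0, 110,  62,   0,   0,   0,   0,   0,  72, 384,  33,  30,
        58,  62]), array([0.  , 0.01, 0.02, 0.03, 0.04, 0.05, 0.06, 0.07, 0.08, 0.09, 0.1 ,
       0.11, 0.12, 0.13, 0.14, 0.15]))
wing 166 [0.54740392 0.15929167 0.13412947] [0.53493812 0.14282603 0.11529963] [0.57065549 0.16788229 0.1423908 ]
top 120 [0.549456   0.15799782 0.13865432] [-0.90947896  0.41574995] [0.03934928 0.01426523]
top
x0.15 [(np.float64(0.35), 20), (np.float64(0.4), 27)]
x0.20 [(np.float64(0.3), 82), (np.float64(0.35), 839), (np.float64(0.4), 821)]
x0.25 [(np.float64(0.3), 248), (np.float64(0.35), 1002), (np.float64(0.4), 903)]
x0.30 [(np.float64(0.3), 88), (np.float64(
[... 3058 characters left out ...]
 0.02, 0.37], [0.83, -0.13, 0.37], [1.04, 0.08, 0.36], [0.95, -0.01, 0.37], [0.86, -0.1, 0.37], [1.09, 0.13, 0.36], [1.0, 0.04, 0.36], [0.91, -0.05, 0.37], [0.83, -0.14, 0.37], [1.06, 0.1, 0.36], [0.97, 0.01, 0.36], [0.88, -0.08, 0.37], [1.0, 0.22, 0.37], [1.04, 0.07, 0.36], [0.95, -0.02, 0.36], [0.86, -0.1, 0.37], [1.05, 0.17, 0.36], [1.0, 0.04, 0.36], [0.91, -0.05, 0.36], [0.95, 0.27, 0.38], [1.08, 0.12, 0.35], [0.93, -0.02, 0.36], [0.84, -0.11, 0.36], [1.05, 0.17, 0.36], [0.92, -0.04, 0.36], [0.82, -0.12, 0.36], [1.08, 0.12, 0.35], [0.87, -0.1, 0.36], [0.99, 0.22, 0.36], [0.85, -0.1, 0.36], [1.0, 0.21, 0.36], [0.99, 0.23, 0.36], [0.85, -0.11, 0.35], [0.93, 0.29, 0.37], [0.93, 0.28, 0.36]]
```

View pics/top0z.png

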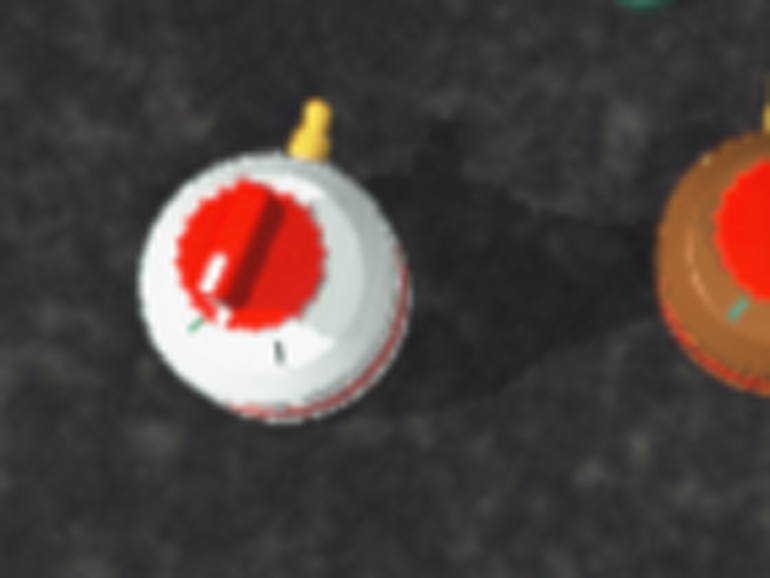

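View pics/scene0z.png

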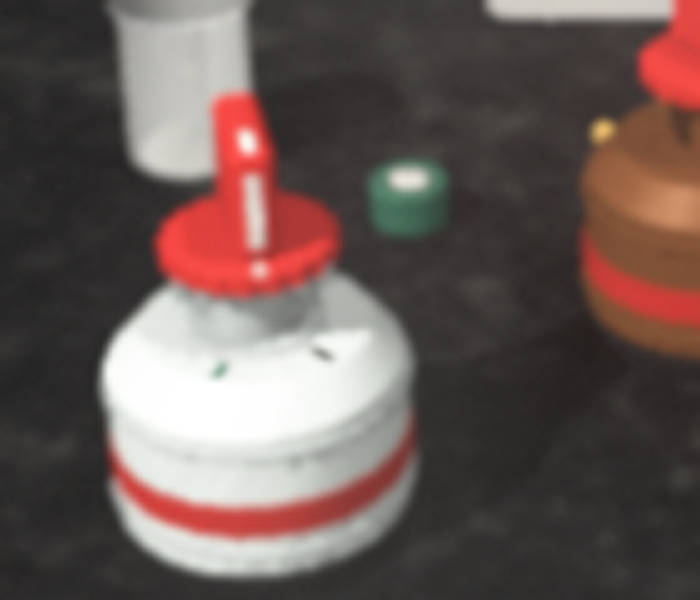

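```bash
python3 - <<'E'
from h import *
for n,box in (('top0.npz',(165,245,170,232)),('scene0.npz',(200,255,150,228))):
    f=load(n); m=redmask(f);b=np.zeros_like(m);b[box[0]:box[1],box[2]:box[3]]=1
    P,u,v=pts(f,m&b)
    d=(P[:,2]>.088)&(P[:,2]<.109)   # disc pixels; ray onto disc top plane
    X=np.array([ray(f,a,c,.102)[:2] for a,c in zip(u[d],v[d])],np.float32)
    print(n,'disc circle',cv2.minEnclosingCircle(X))
    t=P[:,2]>.131
    X=np.array([ray(f,a,c,.140)[:2] for a,c in zip(u[t],v[t])],np.float32)
    (c,wh,a)=cv2.minAreaRect(X*1000); print(' wing top',c,wh,a)
    h=cv2.cvtColor(f['img'],cv2.COLOR_BGR2HSV)
    if n[0]=='t':
        y=(abs(h[...,0].astype(int)-24)<8)&(h[...,1]>130)&b.astype(bool)
        Q,uu,vv=pts(f,y); print(' stub',len(Q),Q.mean(0),Q[Q[:,0].argmax()])
        for nm,(px,py) in dict(green=(196,325),black=(280,352)).items(): print(nm,ray(f,150+px/5.5,165+py/5.5,.078), f['z_map'][int(165+py/5.5),int(150+px/5.5)], )
        # body
        P2,_,_=pts(f); k=(abs(P2[:,0]-.555)<.07)&(abs(P2[:,1]-.152)<.07)&(P2[:,2]>.03)&(P2[:,2]<.075)
        print(' body',cv2.minEnclosingCircle(P2[k][:,:2].astype(np.float32)))
    else:
        for nm,(px,py) in dict(green=(220,370),black=(322,354)).items(): print(nm,ray(f,140+px/5,190+py/5,.078))
E
```

```text
top0.npz disc circle ((0.5581663250923157, 0.15257611870765686), 0.025193162262439728)
 wing top (557.4468383789062, 151.9739990234375) (14.569181442260742, 40.89069747924805) 69.49298095703125
 stub 62 [0.61962559 0.14272411 0.03551353] [ 0.63999831  0.14726938 -0.00135004]
green [0.53746409 0.17397863 0.078     ] 0.89326614
black [0.52835027 0.14375053 0.078     ] 0.8965896
 body ((0.5684114694595337, 0.15014438331127167), 0.05704750493168831)
scene0.npz disc circle ((0.5530133247375488, 0.15617775917053223), 0.030229978263378143)
 wing top (547.3947143554688, 158.38677978515625) (13.714065551757812, 52.41272735595703) 65.81835174560547
green [0.52707077 0.18032335 0.078     ]
black [0.51730268 0.15183799 0.078     ]
```

```bash
python3 - <<'E'
from h import *
g=load('scene0.npz'); f=load('top0.npz')
print(ray(g,140+240/5,190+127/5,.140)); 
for nm,a,b in (('green',(220,370),(196,325)),('black',(322,354),(280,352)),('stubTip',(0,0),(318,105))):
  for z in(.03,.035,.06,.066,.07): print(nm,z,ray(g,140+a[0]/5,190+a[1]/5,z)[:2].round(4),ray(f,150+b[0]/5.5,165+b[1]/5.5,z)[:2].round(4))
cv2.imwrite('pics/w0.png',cv2.resize(g['img'][200:260,160:230],None,fx=8,fy=8,interpolation=cv2.INTER_NEAREST))
cv2.imwrite('pics/t0.png',cv2.resize(f['img'][185:240,165:235],None,fx=8,fy=8,interpolation=cv2.INTER_NEAREST))
E
```

```text
[0.55227143 0.15586088 0.14      ]
green 0.03 [0.5944 0.1487] [0.5447 0.1831]
green 0.035 [0.5874 0.152 ] [0.5439 0.1822]
green 0.06 [0.5523 0.1684] [0.5402 0.1774]
green 0.066 [0.5439 0.1724] [0.5393 0.1763]
green 0.07 [0.5383 0.175 ] [0.5387 0.1755]
black 0.03 [0.5835 0.1169] [0.535  0.1512]
black 0.035 [0.5766 0.1205] [0.5344 0.1505]
black 0.06 [0.5421 0.1387] [0.5309 0.1466]
black 0.066 [0.5338 0.1431] [0.53   0.1456]
black 0.07 [0.5283 0.146 ] [0.5295 0.145 ]
stubTip 0.03 [0.9031 0.0909] [0.63   0.1409]
stubTip 0.035 [0.8928 0.0948] [0.6288 0.1401]
stubTip 0.06 [0.8409 0.1144] [0.6228 0.1365]
stubTip 0.066 [0.8285 0.1192] [0.6213 0.1356]
stubTip 0.07 [0.8202 0.1223] [0.6203 0.1351]
```

View pics/w0.png

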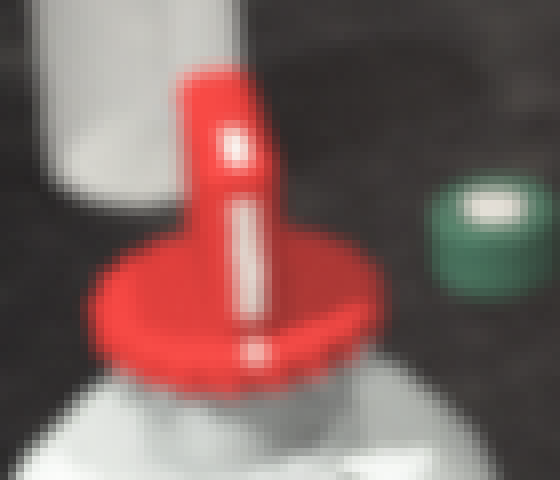

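View pics/t0.png

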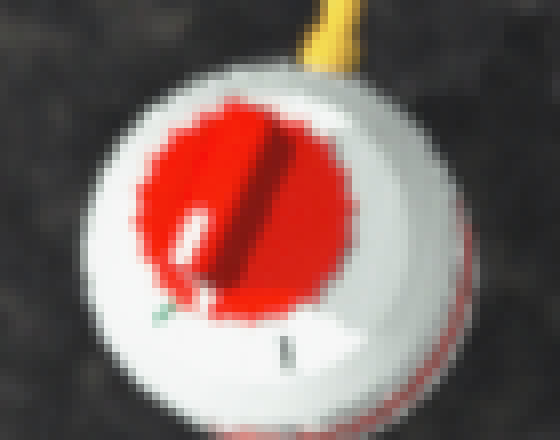

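Request:
arm_command:
  motion:
    - {"linear": [0.026,-0.026,-0.016],"turn": [0,0,-7],"grip": -1}
    - {"linear": [0.052,-0.052,-0.032],"turn": [0,0,-14],"grip": -1}
    - {"linear": [0.078,-0.078,-0.048],"turn": [0,0,-21],"grip": -1}
    - {"linear": [0.104,-0.104,-0.064],"turn": [0,0,-28],"grip": -1}
    - {"linear": [0.13,-0.13,-0.08],"turn": [0,0,-35],"grip": -1}

```text
t: 0.52
ee_pos: [0.3189, -0.429, 0.2858]
ee_rot: [[0.533, 0.846, -0.001], [0.846, -0.533, 0.001], [0.0, -0.001, -1.0]]
ft_force: [1.0, 0.2, -0.4]
gripper_width: 0.094
```

Request:
arm_command:
  motion:
    - {"linear": [0.04,-0.0072,0],"turn": [0,0,-7],"grip": -1}
    - {"linear": [0.08,-0.0144,0],"turn": [0,0,-14],"grip": -1}
    - {"linear": [0.12,-0.0216,0],"turn": [0,0,-21],"grip": -1}
    - {"linear": [0.16,-0.0288,0],"turn": [0,0,-28],"grip": -1}
    - {"linear": [0.2,-0.036,0],"turn": [0,0,-35],"grip": -1}

```text
t: 0.93
ee_pos: [0.3961, -0.2411, 0.2855]
ee_rot: [[-0.048, 0.999, -0.0], [0.999, 0.048, -0.0], [-0.0, -0.0, -1.0]]
ft_force: [0.4, -0.0, 0.6]
gripper_width: 0.094
```

Request:
arm_command:
  motion:
    - {"linear": [0.037,0.017,0],"turn": [0,0,-7],"grip": -1}
    - {"linear": [0.074,0.034,0],"turn": [0,0,-14],"grip": -1}
    - {"linear": [0.111,0.051,0],"turn": [0,0,-21],"grip": -1}
    - {"linear": [0.148,0.068,0],"turn": [0,0,-28],"grip": -1}
    - {"linear": [0.185,0.085,0],"turn": [0,0,-35],"grip": -1}

```text
t: 1.35
ee_pos: [0.4731, -0.0528, 0.2855]
ee_rot: [[-0.613, 0.79, -0.0], [0.79, 0.613, -0.0], [-0.0, -0.0, -1.0]]
ft_force: [0.6, -0.5, 0.2]
gripper_width: 0.094
```

Request:
arm_command:
  motion:
    - {"linear": [0.0208,0.036,0],"turn": [0,0,-6.4],"grip": -1}
    - {"linear": [0.0416,0.072,0],"turn": [0,0,-12.8],"grip": -1}
    - {"linear": [0.0624,0.108,0],"turn": [0,0,-19.2],"grip": -1}
    - {"linear": [0.0832,0.144,0],"turn": [0,0,-25.6],"grip": -1}
    - {"linear": [0.104,0.18,0],"turn": [0,0,-32],"grip": -1}

```text
t: 1.77
ee_pos: [0.553, 0.1391, 0.2852]
ee_rot: [[-0.938, 0.346, -0.0], [0.346, 0.938, -0.001], [0.0, -0.001, -1.0]]
ft_force: [0.4, -0.3, 0.5]
gripper_width: 0.0938
```

```bash
python3 - <<'E'
from plant import telemetry, viewer
import cv2,numpy as np
from h import *
o=telemetry.get_obs(); print(o['t'],o['ee_pos'],o['ee_rot'].round(3) if hasattr(o['ee_rot'],'round') else o['ee_rot'],np.round(o['qpos'],1))
f=viewer.grab_frame('wrist'); np.savez('wrist1.npz',**f); cv2.imwrite('pics/wrist1.png',f['img']); print(f['origin'],np.round(f['rotation'],3),f['K'][0])
E
```

```text
1.7667 [0.55297296 0.13907724 0.28521575] [[-0.938  0.346 -0.   ]
 [ 0.346  0.938 -0.001]
 [ 0.    -0.001 -1.   ]] [  8.9  29.  -40.3  93.1  20.2  65.4  33.3]
[0.47987358 0.16539171 0.46515949] [[ 0.346  0.905  0.247]
 [ 0.938 -0.333 -0.092]
 [-0.001  0.264 -0.965]] [309.88045012   0.         282.01997453]
```

View pics/wrist1.png

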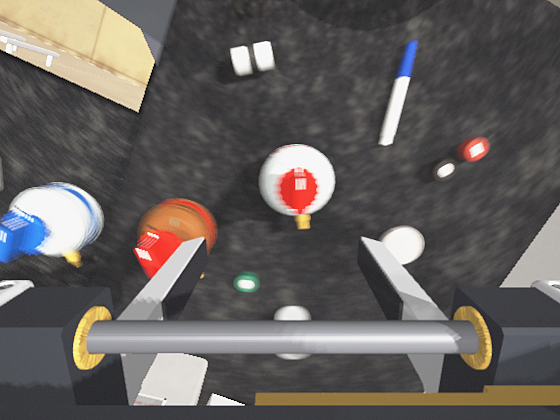

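```bash
python3 - <<'E'
from h import *
f=load('wrist1.npz'); m=redmask(f);b=np.zeros_like(m);b[155:225,265:335]=1;m=m&b
P,u,v=pts(f,m); print(np.histogram(P[:,2],bins=np.arange(.0,.16,.01))[0])
d=(P[:,2]>.088)&(P[:,2]<.109)
X=np.array([ray(f,a,c,.102)[:2] for a,c in zip(u[d],v[d])],np.float32); print('disc',cv2.minEnclosingCircle(X))
t=P[:,2]>.131
X=np.array([ray(f,a,c,.140)[:2] for a,c in zip(u[t],v[t])],np.float32); print('wing',cv2.minAreaRect(X*1000),len(X))
cv2.imwrite('pics/wz1.png',cv2.resize(f['img'][145:235,255:345],None,fx=6,fy=6,interpolation=cv2.INTER_NEAREST))
E
```

```text
[  0   0   0   0   0   0   0   1   0   1 594   8  12 207 128]
disc ((0.5574775338172913, 0.15682333707809448), 0.02500217966735363)
wing ((554.740234375, 153.3634796142578), (13.018362998962402, 40.93653106689453), 70.758544921875) 332
```

View pics/wz1.png

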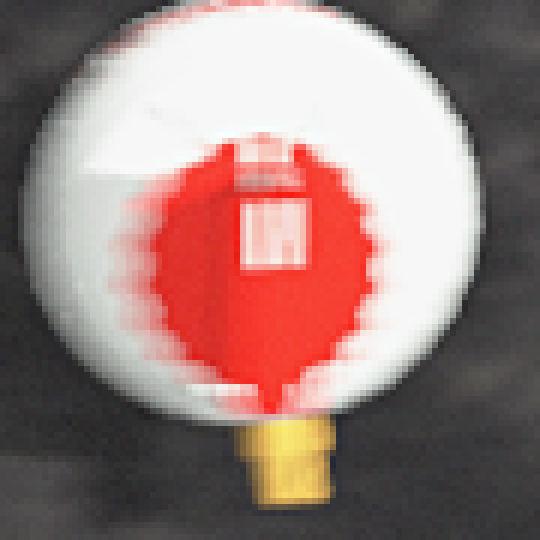

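Request:
arm_command:
  motion:
    - {"linear": [0.0015,0.0143,0.03],"turn": [0,0,0],"grip": -1}
    - {"linear": [0.0015,0.0143,0.06],"turn": [0,0,0],"grip": -1}
    - {"linear": [0.0015,0.0143,0.09],"turn": [0,0,0],"grip": -1}
    - {"linear": [0.0015,0.0143,0.11],"turn": [0,0,0],"grip": -1}
    - {"linear": [0.0015,0.0143,0.12],"turn": [0,0,0],"grip": -1}

```text
t: 2.23
ee_pos: [0.5543, 0.1502, 0.1623]
ee_rot: [[-0.936, 0.351, -0.005], [0.351, 0.936, -0.002], [0.004, -0.003, -1.0]]
ft_force: [0.2, -0.2, 0.9]
gripper_width: 0.0943
```

```bash
python3 - <<'E'
from plant import viewer
import cv2,numpy as np
from h import *
for n,s in (('wrist',(slice(130,380),slice(150,430))),('scene',(slice(120,320),slice(90,330)))):
    f=viewer.grab_frame(n); np.savez(n+'2.npz',**f); cv2.imwrite(f'pics/{n}2.png',cv2.resize(f['img'][s],None,fx=2.5,fy=2.5))
f=load('wrist2.npz'); m=redmask(f);b=np.zeros_like(m);b[130:300,225:365]=1;m=m&b
P,u,v=pts(f,m);t=(P[:,2]>.131)
X=np.array([ray(f,a,c,.140)[:2] for a,c in zip(u[t],v[t])],np.float32); print('wing',cv2.minAreaRect(X*1000),len(X))
E
```

```text
wing ((554.7601928710938, 153.97293090820312), (13.348099708557129, 42.84550476074219), 69.3361587524414) 983
```

View pics/wrist2.png

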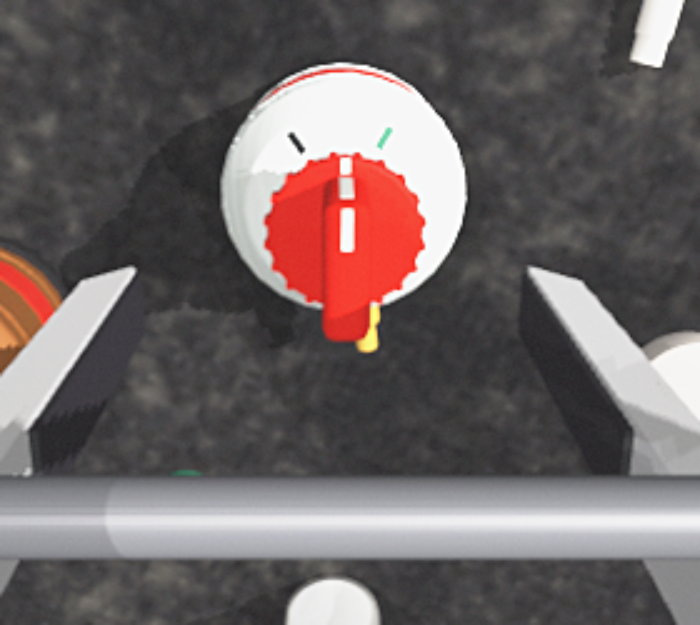

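View pics/scene2.png

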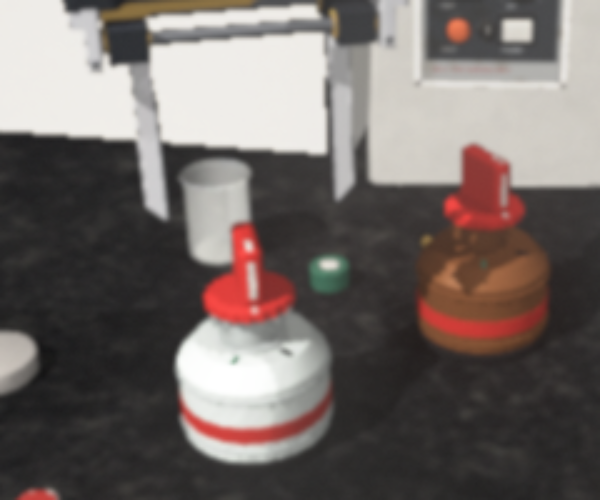

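```bash
python3 - <<'E'
from plant import telemetry
import numpy as np
o=telemetry.get_obs();print(o['t'],o['ee_pos'],np.round(o['ee_rot'],3))
E
```

```text
2.3333 [0.55513432 0.15058438 0.16384032] [[-0.936  0.351 -0.004]
 [ 0.351  0.936 -0.001]
 [ 0.003 -0.002 -1.   ]]
```

Request:
arm_command:
  motion:
    - {"linear": [0,0.0025,0.02],"turn": [0,0,0],"grip": -1}
    - {"linear": [0,0.0025,0.04],"turn": [0,0,0],"grip": -1}
    - {"linear": [0,0.0025,0.052],"turn": [0,0,0],"grip": -1}
    - {"linear": [0,0.0025,0.056],"turn": [0,0,0],"grip": -1}
    - {"linear": [0,0.0025,0.056],"turn": [0,0,0],"grip": 0.5}

```text
t: 2.75
ee_pos: [0.5573, 0.1535, 0.1095]
ee_rot: [[-0.936, 0.351, -0.0], [0.351, 0.936, -0.0], [0.0, -0.0, -1.0]]
ft_force: [0.2, 0.2, -0.1]
gripper_width: 0.0903
```

Request:
arm_command:
  motion:
    - {"linear": [0,0,0],"turn": [0,0,0],"grip": 1}
    - {"linear": [0,0,0],"turn": [0,0,0],"grip": 1}
    - {"linear": [0,0,0],"turn": [0,0,0],"grip": 1}
    - {"linear": [0,0,0],"turn": [0,0,0],"grip": 1}
    - {"linear": [0,0,0],"turn": [0,0,0],"grip": 1}

```text
t: 3.17
ee_pos: [0.5575, 0.1538, 0.11]
ee_rot: [[-0.936, 0.351, 0.001], [0.351, 0.936, 0.0], [-0.001, 0.0, -1.0]]
ft_force: [-0.1, 0.2, -0.5]
gripper_width: 0.0575
```

Request:
arm_command:
  motion:
    - {"linear": [0.0005,-0.001,0.002],"turn": [0,0,0],"grip": 1}
    - {"linear": [0.0005,-0.001,0.002],"turn": [0,0,0],"grip": 1}
    - {"linear": [0.0005,-0.001,0.002],"turn": [0,0,0],"grip": 1}
    - {"linear": [0.0005,-0.001,0.002],"turn": [0,0,0],"grip": 1}
    - {"linear": [0.0005,-0.001,0.002],"turn": [0,0,0],"grip": 1}

```text
t: 3.58
ee_pos: [0.5564, 0.153, 0.1075]
ee_rot: [[-0.936, 0.351, 0.0], [0.351, 0.936, 0.0], [-0.0, 0.0, -1.0]]
ft_force: [-0.4, -0.1, -0.1]
gripper_width: 0.0241
```

Request:
arm_command:
  motion:
    - {"linear": [0,0,0],"turn": [0,0,0],"grip": 1}
    - {"linear": [0,0,0],"turn": [0,0,0],"grip": 1}
    - {"linear": [0,0,0],"turn": [0,0,0],"grip": 1}
    - {"linear": [0,0,0],"turn": [0,0,0],"grip": 1}
    - {"linear": [0,0,0],"turn": [0,0,0],"grip": 1}

```text
t: 4.0
ee_pos: [0.5567, 0.1538, 0.1076]
ee_rot: [[-0.936, 0.351, 0.001], [0.351, 0.936, 0.001], [-0.0, 0.001, -1.0]]
ft_force: [1.4, 3.2, -2.2]
gripper_width: 0.0139
```

Request:
arm_command:
  motion:
    - {"linear": [0,0,0],"turn": [0,0,-4],"grip": 1}
    - {"linear": [0,0,0],"turn": [0,0,-8],"grip": 1}
    - {"linear": [0,0,0],"turn": [0,0,-12],"grip": 1}
    - {"linear": [0,0,0],"turn": [0,0,-16],"grip": 1}
    - {"linear": [0,0,0],"turn": [0,0,-20],"grip": 1}

```text
t: 4.42
ee_pos: [0.5566, 0.1533, 0.1074]
ee_rot: [[-1.0, 0.006, 0.0], [0.006, 1.0, 0.001], [-0.0, 0.001, -1.0]]
ft_force: [2.0, 2.1, -2.8]
gripper_width: 0.0137
```

```bash
python3 - <<'E'
from plant import telemetry
import numpy as np
o=telemetry.get_obs();print(o['t'],o['ee_pos'],o['torque'],o['ft_force'],np.degrees(np.arctan2(o['ee_rot'][1][0],o['ee_rot'][0][0])))
E
```

```text
4.4167 [0.55661243 0.1532706  0.10742715] [ 0.59074483 -0.46494734 -0.05899492] [ 2.04867008  2.05964881 -2.82019947] 179.63371839640612
```

Turning easily. Continue to the black mark.

Request:
arm_command:
  motion:
    - {"linear": [0,0,0],"turn": [0,0,-4],"grip": 1}
    - {"linear": [0,0,0],"turn": [0,0,-8],"grip": 1}
    - {"linear": [0,0,0],"turn": [0,0,-11],"grip": 1}
    - {"linear": [0,0,0],"turn": [0,0,-14],"grip": 1}
    - {"linear": [0,0,0],"turn": [0,0,-14],"grip": 1}

```text
t: 4.83
ee_pos: [0.5566, 0.153, 0.1067]
ee_rot: [[-0.972, -0.234, -0.0], [-0.234, 0.972, 0.001], [-0.0, 0.001, -1.0]]
ft_force: [2.8, 2.8, -8.6]
gripper_width: 0.0138
```

```bash
python3 - <<'E'
from plant import telemetry,viewer
import numpy as np,cv2
o=telemetry.get_obs();print(o['t'],o['ee_pos'],o['torque'],o['ft_force'],np.degrees(np.arctan2(o['ee_rot'][1][0],o['ee_rot'][0][0])))
f=viewer.grab_frame('scene');cv2.imwrite('pics/s3.png',cv2.resize(f['img'][180:310,120:280],None,fx=4,fy=4))
f=viewer.grab_frame('wrist');cv2.imwrite('pics/w3.png',cv2.resize(f['img'][130:380,150:430],None,fx=2.4,fy=2.4))
E
```

```text
4.8333 [0.55657308 0.15300188 0.10666148] [ 0.73494348 -0.85126889  0.0455164 ] [ 2.79746175  2.8239397  -8.61305006] -166.4809917294739
```

View pics/s3.png

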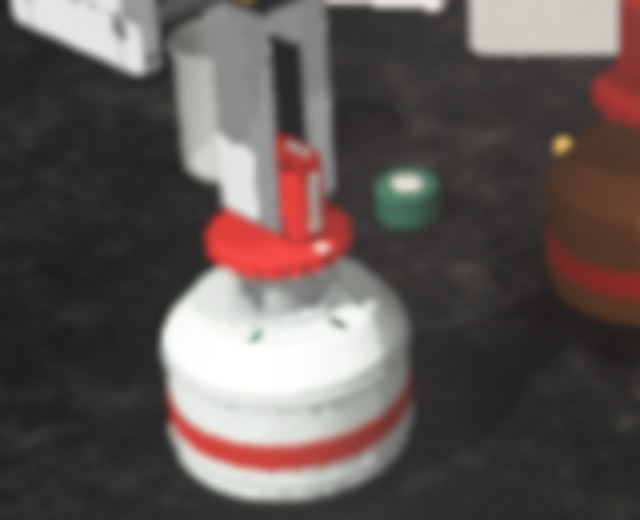

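View pics/w3.png

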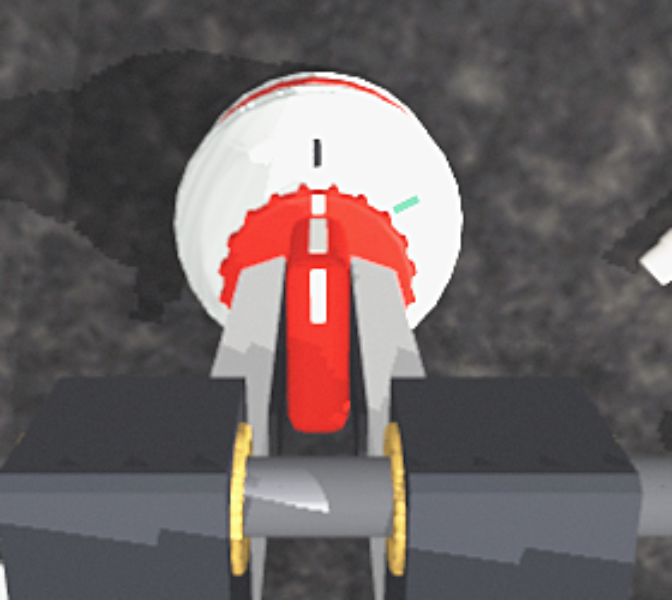

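Request:
arm_command:
  motion:
    - {"linear": [0,0,0.002],"turn": [0,0,0],"grip": 1}
    - {"linear": [0,0,0.004],"turn": [0,0,0],"grip": 1}
    - {"linear": [0,0,0.006],"turn": [0,0,0],"grip": 1}
    - {"linear": [0,0,0.0065],"turn": [0,0,0],"grip": 1}
    - {"linear": [0,0,0.0065],"turn": [0,0,0],"grip": 1}

```text
t: 5.35
ee_pos: [0.5566, 0.153, 0.1016]
ee_rot: [[-0.973, -0.232, 0.001], [-0.232, 0.973, -0.0], [-0.001, -0.001, -1.0]]
ft_force: [1.1, 2.0, 0.1]
gripper_width: 0.0136
```

```bash
python3 - <<'E'
from plant import telemetry,viewer
import numpy as np,cv2
o=telemetry.get_obs();print(o['t'],o['ee_pos'],o['torque'],o['ft_force'],np.degrees(np.arctan2(o['ee_rot'][1][0],o['ee_rot'][0][0])))
f=viewer.grab_frame('scene');cv2.imwrite('pics/s4.png',cv2.resize(f['img'][180:310,120:280],None,fx=4,fy=4))
E
```

```text
5.35 [0.55663168 0.15302186 0.10160656] [ 0.40065823 -0.5178957  -0.052106  ] [1.11744411 1.96661462 0.09221425] -166.56130633260992
```

View pics/s4.png

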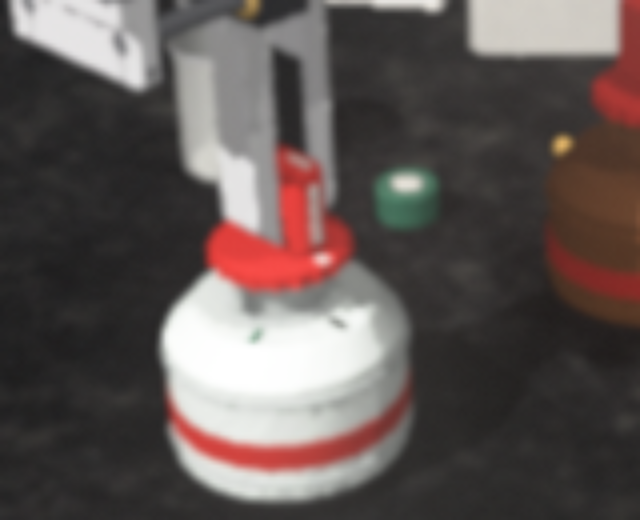

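Request:
arm_command:
  motion:
    - {"linear": [0,0,0.001],"turn": [0,0,0],"grip": 1}
    - {"linear": [0,0,0.001],"turn": [0,0,0],"grip": 1}
    - {"linear": [0,0,0.001],"turn": [0,0,4],"grip": 1}
    - {"linear": [0,0,0.001],"turn": [0,0,8],"grip": 1}
    - {"linear": [0,0,0.001],"turn": [0,0,12],"grip": 1}

```text
t: 5.82
ee_pos: [0.5567, 0.1533, 0.1015]
ee_rot: [[-1.0, -0.022, 0.001], [-0.022, 1.0, 0.0], [-0.001, -0.0, -1.0]]
ft_force: [-0.8, 0.2, 8.5]
gripper_width: 0.0138
```

Request:
arm_command:
  motion:
    - {"linear": [0,0,0],"turn": [0,0,5],"grip": 1}
    - {"linear": [0,0,0],"turn": [0,0,10],"grip": 1}
    - {"linear": [0,0,0],"turn": [0,0,15],"grip": 1}
    - {"linear": [0,0,0],"turn": [0,0,20],"grip": 1}
    - {"linear": [0,0,0],"turn": [0,0,25],"grip": 1}

```text
t: 6.23
ee_pos: [0.5567, 0.1538, 0.1015]
ee_rot: [[-0.915, 0.403, 0.002], [0.403, 0.915, 0.001], [-0.001, 0.001, -1.0]]
ft_force: [0.1, 1.9, 7.3]
gripper_width: 0.0137
```

```bash
python3 - <<'E'
from plant import telemetry,viewer
import numpy as np,cv2
o=telemetry.get_obs();print(o['t'],o['ee_pos'],o['torque'],o['ft_force'],np.degrees(np.arctan2(o['ee_rot'][1][0],o['ee_rot'][0][0])))
f=viewer.grab_frame('wrist');cv2.imwrite('pics/w5.png',cv2.resize(f['img'][130:380,150:430],None,fx=2.4,fy=2.4))
E
```

```text
6.2333 [0.55671747 0.1538265  0.10150016] [ 0.4365185  -0.01589862  0.09272987] [0.13568946 1.94623562 7.27943865] 156.21189291970347
```

View pics/w5.png

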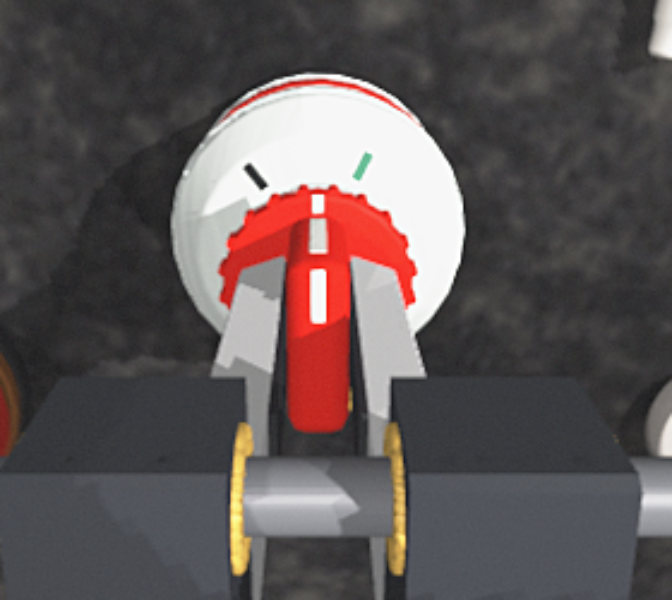

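Request:
arm_command:
  motion:
    - {"linear": [0,0,0],"turn": [0,0,6],"grip": 1}
    - {"linear": [0,0,0],"turn": [0,0,12],"grip": 1}
    - {"linear": [0,0,0],"turn": [0,0,18],"grip": 1}
    - {"linear": [0,0,0],"turn": [0,0,23],"grip": 1}
    - {"linear": [0,0,0],"turn": [0,0,26],"grip": 1}

```text
t: 6.7
ee_pos: [0.5571, 0.1542, 0.1016]
ee_rot: [[-0.646, 0.763, 0.002], [0.763, 0.646, 0.001], [-0.0, 0.003, -1.0]]
ft_force: [0.3, 1.7, 6.4]
gripper_width: 0.0136
```

```bash
python3 - <<'E'
from plant import telemetry,viewer
import numpy as np,cv2
o=telemetry.get_obs();print(o['t'],o['ee_pos'],o['torque'],o['ft_force'],np.degrees(np.arctan2(o['ee_rot'][1][0],o['ee_rot'][0][0])))
f=viewer.grab_frame('wrist');cv2.imwrite('pics/w6.png',cv2.resize(f['img'][130:380,150:430],None,fx=2.4,fy=2.4))
E
```

```text
6.7 [0.55707561 0.15420412 0.10156676] [ 0.5442949  -0.21164505  0.19611979] [0.33156202 1.6577242  6.37525352] 130.2346166375655
```

View pics/w6.png

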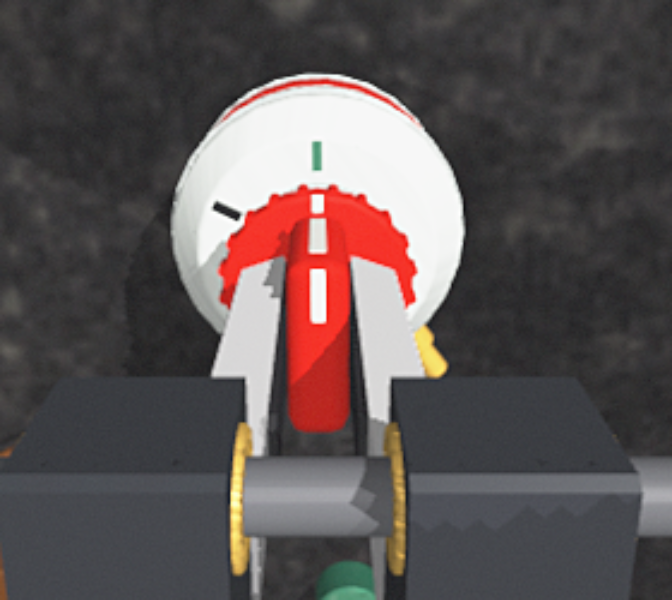

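Request:
arm_command:
  motion:
    - {"linear": [0,0,-0.001],"turn": [0,0,0],"grip": 0}
    - {"linear": [0,0,-0.001],"turn": [0,0,0],"grip": 0}
    - {"linear": [0,0,-0.001],"turn": [0,0,0],"grip": 0}
    - {"linear": [0,0,-0.001],"turn": [0,0,0],"grip": 0}
    - {"linear": [0,0,-0.001],"turn": [0,0,0],"grip": 0}

```text
t: 7.17
ee_pos: [0.556, 0.1524, 0.1006]
ee_rot: [[-0.648, 0.761, -0.001], [0.761, 0.648, -0.001], [0.0, -0.001, -1.0]]
ft_force: [-0.4, -0.4, -0.0]
gripper_width: 0.0437
```

Request:
arm_command:
  motion:
    - {"linear": [0,0,-0.01],"turn": [0,0,0],"grip": 0}
    - {"linear": [0,0,-0.03],"turn": [0,0,0],"grip": 0}
    - {"linear": [0,0,-0.06],"turn": [0,0,0],"grip": 0}
    - {"linear": [0,0,-0.09],"turn": [0,0,0],"grip": 0}
    - {"linear": [0,0,-0.12],"turn": [0,0,0],"grip": 0}

```text
t: 7.58
ee_pos: [0.5559, 0.1529, 0.2228]
ee_rot: [[-0.649, 0.761, -0.001], [0.761, 0.649, 0.0], [0.001, -0.0, -1.0]]
ft_force: [1.3, 0.1, -1.0]
gripper_width: 0.0473
```

Request:
arm_command:
  motion:
    - {"linear": [0,0,0],"turn": [0,0,0],"grip": 0}
    - {"linear": [0,0,0],"turn": [0,0,0],"grip": 0}
    - {"linear": [0,0,0],"turn": [0,0,0],"grip": 0}
    - {"linear": [0,0,0],"turn": [0,0,0],"grip": 0}
    - {"linear": [0,0,0],"turn": [0,0,0],"grip": 0}

```text
t: 8.0
ee_pos: [0.5556, 0.1526, 0.2198]
ee_rot: [[-0.649, 0.761, -0.002], [0.761, 0.649, -0.001], [0.001, -0.002, -1.0]]
ft_force: [-0.3, 0.1, -0.8]
gripper_width: 0.047
```

```bash
python3 - <<'E'
from plant import telemetry,viewer
import numpy as np,cv2
from h import *
o=telemetry.get_obs();print(o['t'],o['ee_pos'],o['ft_force'],o['gripper_width'])
f=viewer.grab_frame('wrist');cv2.imwrite('pics/w7.png',cv2.resize(f['img'][100:380,130:430],None,fx=2,fy=2))
m=redmask(f);b=np.zeros_like(m);b[120:300,225:365]=1
P,u,v=pts(f,m&b);t=(P[:,2]>.125);print('top z',np.percentile(P[t,2],[50,95]), 'disc z',np.median(P[(P[:,2]>.08)&(P[:,2]<.11),2]))
X=np.array([ray(f,a,c,.134)[:2] for a,c in zip(u[t],v[t])],np.float32); print('wing',cv2.minAreaRect(X*1000),len(X))
f=viewer.grab_frame('scene');cv2.imwrite('pics/s7.png',f['img'])
E
```

```text
8.0 [0.55558029 0.15255605 0.21980392] [-0.27492904  0.11776522 -0.81056948] 0.04702406529103712
top z [0.13402242 0.13550769] disc z 0.09648257297685961
wing ((568.5203247070312, 117.04281616210938), (24.913776397705078, 120.54298400878906), 19.038284301757812) 602
```

View pics/w7.png

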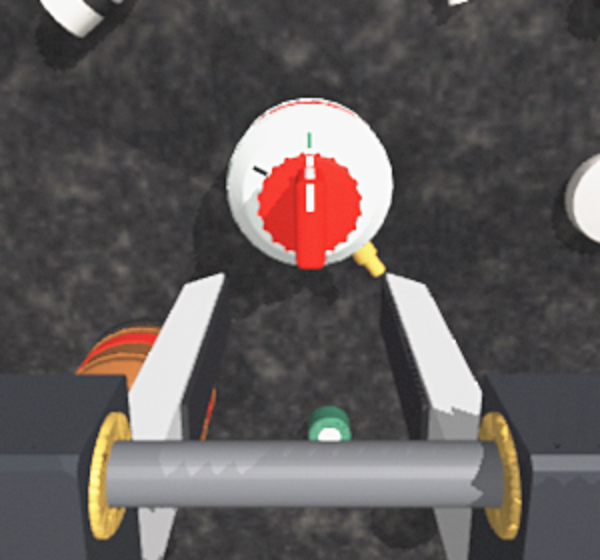

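View pics/s7.png

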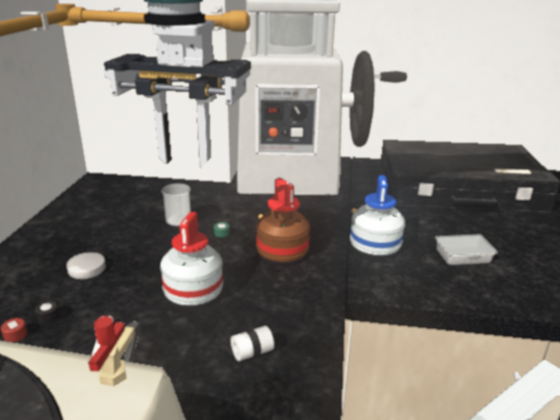

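```bash
python3 -c "
from plant import job
print(job.close_job())"
```

```text
the job is handed in; nothing more can be done
None
```

I turned the red cap back to the black mark and lowered it with the hand until it dropped in. I then turned it forward about 63° to the green mark, let go, and raised the hand 120 mm clear. The job was handed in at about 8 s, and it gave no verdict.

**Last checks**
- **Turn:** after release, the wrist picture shows the white pointer on the green mark. The hand's measured turn matches the spacing between the two marks (1.1 rad).
- **Drop:** the wing's top reads 134 mm high and the disc 96.5 mm, against about 140 mm and 102 mm while proud. That is a drop of about 6 mm.
- **Clear of the cap:** the gripper is open to 47 mm and the force reading is below 1 N.
- **Others:** I did not touch the blue or the brown canister; both look undisturbed in the last scene picture.

**Checks that failed or disagreed**
- The automatic outline of the wing in the last wrist picture gave nonsense (121 mm long), most likely from including other red areas. I relied on the picture itself and the heights instead.
- Before the grasp, the top and wrist cameras placed the wing's centre about 3 mm apart. My estimates from the scene camera were up to about 10 mm off the top view. I aimed between the top and wrist values, and the grip closed on 13.9 mm with only about 3.5 N of sideways force.

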